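# Dial a twelve-channel pipette and hold it level over the tip box

## Robot

A 6-joint arm with a two-finger parallel gripper is mounted at the origin on a cart in front of the work surface, level with it; the furniture and walls round the work are solid. World frame = base frame: x ahead of the robot, y to its left, z up, the work surface at z = 0. Lengths are in m, angles in rad, forces in N, time in s.
With the tool pointing down it reaches from about 0.3 to 0.775 m from the base axis. Payload 14.6 kg.
Tool frame: the origin (TCP) lies at the very end of the fingers, on their centre line; the grasp point (between the pads) lies ctrl.tcp_to_grasp behind it (ctrl.tcp_to_grasp is the distance from the TCP to the grasp point, in m); x points along the fingers, y is the direction in which the jaws open and shut, and the axes are right-handed (so a half turn about x gives the same grasp; the last joint's range is limited). The gripper opens to 94 mm and grips with 3 to 60 N. Pads are 16 mm wide; open, the fingers measure 119 mm over their backs; the gripper's body (75 mm by 177 mm) begins 78 mm behind the grasp point.
Start: joints at [-1.326, 0.3, 1.521, -0, 1.321, -0.067], TCP at [0.169, -0.523, 0.205] pointing down, gripper open.
Joint ranges: [-3.03, 3.03], [-0.79, 2.21], [0.23, 2.52], [-1.04, 4.18], [0, 3.07], [-2.55, 2.55]. Speed limits (rad/s): [2.22, 2.22, 2.57, 3.14, 3.14, 3.14].

## Interface

Orientations are given as [roll, pitch, yaw] about the fixed x, y, z axes, in that order (R = Rz(yaw) Ry(pitch) Rx(roll)).
In Python, from station import ctrl gives the robot as it stands.
- The arm moves only by the tool play_rows, never from a script. Its argument "increments" is a list that holds one entry, the list of rows, each a list of 5 numbers: the closure in counts, from 0 (fully open) to 255 (shut), then the shift along the tool's x, y, z in cm, then the turn about the tool's x in degrees. A call has 1 to 12 rows; each row shifts and turns the commanded pose from where the row before left it, along the tool's axes as they then stand; what a row does not reach is not made up. A row lasts 1/12 s, in which the tool goes at most 41.7 mm and 7.16 degrees, less where a joint would pass 70% of its speed; a pose out of reach is approached as far as the arm can. A call is refused whole if a number of a shift passes 4.17 or a number of a turn 7.16, either way. A call with a gripper value outside its range is refused whole. The fingers move at their own pace and stop on an object; "newtons" is the grip in N (left out, the last holds). Time passes only in rows, so rows that do not move let the fingers close. It gives the time, the measured TCP pose, the force and the opening at its end, in the units of the state.
- ctrl.get_obs(): the state, without advancing time (a new reading comes with each control period).
- ctrl.camera(name): name is "scene" or "top"; returns the picture (384x512x3 uint8, red, green, blue); there is no depth.
- ctrl.calibration(name): a dict with "fx", "fy", "cx", "cy" (pixels), "k1" (the pictures are not rectified: a ray, as slopes to the right and down, at radius r is drawn at 1 + k1 r^2 times it, then the intrinsics apply), "rvec" (rotation vector, rad) and "tvec" (3), from world to camera coordinates, as OpenCV has them. Camera axes: x right, y down, z forward; pixel columns grow to the right and rows downward; lengths in m; the calibration is good to about 2 mm. A picture is of the moment at which its call begins. calibration takes no time and is no camera call.
- ctrl.hand_in(): hands the job in, once; it reports no verdict.
The state is a dict: "time_s": time; "qpos": joint angles; "joint_vel": joint speeds; "tau": joint torques, N m; "ee_pos": TCP position; "eef_rot": TCP orientation; "force": force on the tool from outside, world axes, zero at the start; "moment": the same for the moment, N m; "grip_width": finger opening in m.
Only numpy, scipy, OpenCV 4.12 (cv2) and the standard library are available. Lean on these libraries where they do the work, as an engineer would, in place of code of your own. Each camera call takes 0.05 s, during which the arm holds its last target.

## Task

With the twelve-channel pipette seated in its stand, turn the black volume dial on its top until it clicks in with the 4 at the red index line. Then grip the pipette by its white head, lift it straight out of the stand, keep it upright, and hold it still and level over the middle of the open tip box, its row of nozzles parallel to the box's long side and about 4 cm above the tips. Finish while you are holding it like that; the pipette must not touch the box or its lid, the lid stays open, and everything else stays where it stands.

Things in the scene. Friction and masses are not known exactly. Their poses are not given: they have to be found in the camera images.
- head_grip (a point): Middle of the white head of the loose upright pipette (0.25 kg, 200 mm tall): a block 48 mm in x, 44 in y (along the nozzle row), 30 high, flat sides. Along z from here: head -16 to +14 mm; black dial +14 to +36 (34 mm diameter); teal sprung plunger button (14 mm diameter) to +42; slim handle below the head; finger rest on the +x side, 43 mm out, at -22 to -36; nozzle ends -158.
- dial_mid (a point): Middle of the black knurled volume dial on top of the pipette: a round sleeve on the pipette's z axis, 34 mm in diameter, 22 mm high, white digits 1 to 6 on its top face, 11 mm above here (the plunger button stands 6 mm higher). The head's top is 11 mm below here. The frame is the pipette's and does not turn with the dial. Red index line: on the head's top, on the -x side (to the robot).
- dial (a joint): Dial: 0 = digit 1 at the red index line, 0.42 rad more for each further digit (4 at 1.26; it ends at 6, 2.10). It grows counter-clockwise seen from above. It clicks into each digit (some 0.03 Nm to turn over a click) and, let go between two, snaps to the nearer. It starts at 1, 2 or 3. The stand keeps the pipette from turning with it.
- nozzle_row (a point): Middle of the row of twelve nozzle ends, the pipette's lowest point, on its axis 158 mm below the head's middle; y runs along the row (99 mm between outer nozzles), z up along the pipette. Above the 14 mm nozzles is the white manifold, 126 mm in y, 30 mm in x, its top 46 mm above here.
- stand_seat (a point): Where the middle of the nozzle ends is when the pipette is fully seated: 20 mm above the worktop, in the middle of the fixed docking stand (base 92 mm in x, 160 in y; axes as the seated pipette's). Grey pockets at the stand's two y ends, 68 mm high, take the manifold's ends 34 mm deep with 2 to 3 mm of play; it comes out straight up only.
- tips_centre (a point): Middle of the open blue tip box (fixed, 66 mm in x, 118 in y) at the height of the tops of the yellow tips, 50 mm above the worktop (the rim is 10 mm lower); rows of twelve tips run along y, the long side; z up. The clear lid stands open at the +x side, leaning away, up to 60 mm above here.
- tip_box_lid (a joint): Lid of the tip box: 0 closed, about 1.9 rad as it stands open at the start.
- jar_mid (a point): Middle of a translucent specimen jar with a lid (43 mm diameter, 48 mm high) on the worktop; leave it alone.
- bottle_mid (a point): Middle of a dark red dropper bottle (34 mm diameter, 89 mm high) on the worktop; leave it alone.
- marker: Blue felt marker lying on the worktop, 132 mm along its y axis, 15 mm thick; origin at the middle of its underside; leave it alone.
- timer: Small white bench timer (38 x 66 mm, 63 mm high) on the worktop; origin at the middle of its underside; leave it alone.
Mind the look-alikes: they are no part of the job. What is shaped like the part that bears tips_centre but orange is not meant.

How it is judged:
On the way, in this order (a step that is already met when the one before it is completed fails the run):
1. the dial clicked in at 4 while the pipette is seated in the stand (value of joint dial between 1.14 and 1.38 rad and distance between nozzle_row and stand_seat below 0.006 m), for 0.3 s.
2. the pipette is lifted clear of the stand (z of nozzle_row in the frame of stand_seat above 0.055 m and contact force between pipette and stand below 0.1 N), for 0.2 s.
At the end, for the whole second after the job is handed in: the gripper holds the pipette in the air, touching neither stand nor box: nozzle row centred over the tip box within 15 mm each way, 20 to 65 mm above the tops of the tips, parallel to its long side within 7 degrees, upright within 4 degrees and still; the dial is at 4 (within 0.12 rad) (value of joint dial between 1.14 and 1.38 rad and x of nozzle_row in the frame of tips_centre between -0.015 and 0.015 m and y of nozzle_row in the frame of tips_centre between -0.015 and 0.015 m and z of nozzle_row in the frame of tips_centre between 0.02 and 0.065 m and angle between the y axis of nozzle_row and the y axis of tips_centre, either way round below 0.12 rad and angle between nozzle_row's own z axis and vertical below 0.07 rad and linear speed of pipette below 0.02 m/s and angular speed of pipette below 0.15 rad/s and contact force between the fingers and pipette above 2 N and contact force between pipette and tip_box below 0.1 N and contact force between pipette and stand below 0.1 N); the arm keeps its last pose, push and grip.
It fails at once if the pipette is tipped by more than 15 degrees (angle between nozzle_row's own z axis and vertical above 0.26 rad).
It fails at once if the pipette touches the tip box or its lid (contact force between pipette and tip_box above 0.5 N).
It fails at once if the lid of the tip box is knocked (value of joint tip_box_lid below 1.7 rad).
It fails at once if a bystander is moved by more than 2 cm (distance of any of jar_mid, bottle_mid, marker, timer from where it was at the start of the episode above 0.02 m).
It also fails if it takes over 54 s, if anything falls off the work surface, if the arm or the gripper's body presses on something with over 40 N, if the wrist force passes 120 N, or if a joint passes its speed limit or range.

## Working session

There is one attempt and no reset: what is moved stays moved. The work goes in short steps, Python scripts to look and compute and a tool call to move; the robot and the scene stay as the last step left them, time stands still between calls to the robot, and variables do not carry over. Pictures are saved under pics/ and viewed, and the job is handed in when it is done.

Besides the shell and the picture viewer there is one more tool, called after "Emit:" in YAML: its name, and indented under it one key for each argument. play_rows: Moves the arm, as the interface text tells. Its arguments: {"type":"object","properties":{"increments":{"type":"array"},"newtons":{"type":"number"}},"required":["increments"]}

```bash
mkdir -p pics; ls; cat > h.py <<'E'
import numpy as np, cv2
from station import ctrl
from scipy.spatial.transform import Rotation as R
def snap(name,fn):
    im=ctrl.camera(name); cv2.imwrite('pics/'+fn,im[:,:,::-1]); return im
def crop(src,fn,x0,y0,x1,y1,s):
    im=cv2.imread('pics/'+src)[y0:y1,x0:x1]; cv2.imwrite('pics/'+fn,cv2.resize(im,None,fx=s,fy=s,interpolation=cv2.INTER_CUBIC))
def cam(n):
    c=ctrl.calibration(n); Rm=cv2.Rodrigues(np.array(c['rvec'],float))[0]; t=np.array(c['tvec'],float).ravel(); return c,Rm,t
def ray(n,u,v):
    c,Rm,t=cam(n); d=np.array([(u-c['cx'])/c['fx'],(v-c['cy'])/c['fy']]); p=d.copy()
    for _ in range(50): p=d/(1+c['k1']*(p@p))
    return -Rm.T@t, Rm.T@np.array([p[0],p[1],1])
def atz(n,u,v,z):
    o,d=ray(n,u,v); return o+d*(z-o[2])/d[2]
def proj(n,P):
    c,Rm,t=cam(n); q=Rm@np.array(P,float)+t; p=q[:2]/q[2]; p=p*(1+c['k1']*(p@p)); return np.round([p[0]*c['fx']+c['cx'],p[1]*c['fy']+c['cy']],1)
def tri(a,b):
    (o1,d1),(o2,d2)=ray(*a),ray(*b); A=np.c_[d1,-d2]; s=np.linalg.lstsq(A,o2-o1,rcond=None)[0]
    p,q=o1+d1*s[0],o2+d2*s[1]; return (p+q)/2,np.linalg.norm(p-q)
E
python3 - <<'E'
from h import *
np.set_printoptions(precision=4,suppress=True)
snap('scene','s0.png');snap('top','t0.png')
print(ctrl.get_obs(),ctrl.tcp_to_grasp)
for n in('scene','top'): print(ctrl.calibration(n),ray(n,256,192))
E
```

```text
pics
{'time_s': 0.1, 'qpos': array([-1.3256,  0.3004,  1.5215,  0.    ,  1.3207, -0.0666]), 'joint_vel': array([-0.0004, -0.0013, -0.0015, -0.0011,  0.0018,  0.    ]), 'tau': array([ -0.0011, -53.265 , -35.3287,   0.0708,   0.0235,  -0.0001]), 'ee_pos': array([ 0.1687, -0.5232,  0.2049]), 'eef_rot': array([-1.6603,  1.5697,  1.7931]), 'force': array([-0.0207,  0.0919,  0.0163]), 'moment': array([0.0144, 0.0238, 0.0227]), 'grip_width': 0.0939767758542612} 0.0188
{'fx': 358.46992032382593, 'fy': 358.46992032382593, 'cx': 250.39853905762203, 'cy': 189.85672605305194, 'k1': -0.07403678610925743, 'rvec': array([ 1.9869, -0.5679,  0.3691]), 'tvec': array([-0.6059,  0.1595,  1.0662])} (array([ 0.0322, -1.0578,  0.6399]), array([ 0.4958,  0.7351, -0.4627]))
{'fx': 398.87718788955783, 'fy': 398.87718788955783, 'cx': 251.6538863413029, 'cy': 197.27976205080864, 'k1': -0.007659185105910773, 'rvec': array([ 2.1432, -2.1924,  0.1252]), 'tvec': array([-0.2244,  0.5834,  1.5467])} (array([ 0.4059, -0.2261,  1.6023]), array([ 0.122 , -0.0184, -0.9925]))
```

View pics/s0.png

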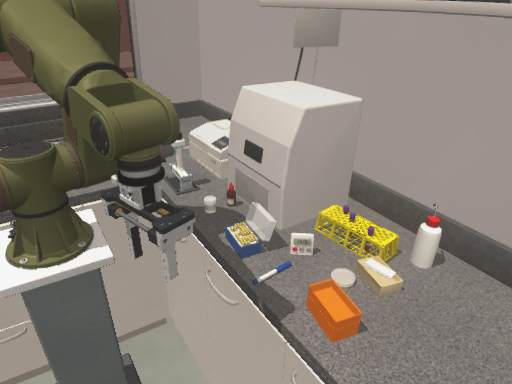

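View pics/t0.png

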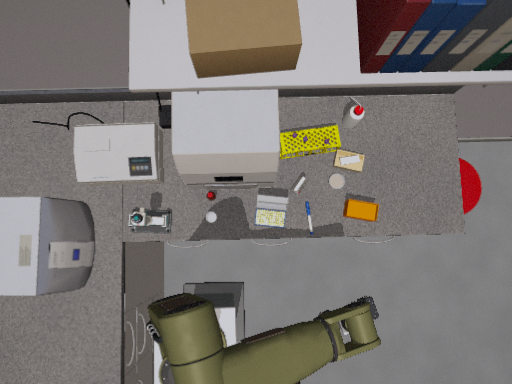

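```bash
python3 - <<'E'
from h import *
crop('t0.png','t0a.png',120,195,190,245,11)
crop('t0.png','t0b.png',240,170,320,240,9)
crop('s0.png','s0a.png',155,125,215,205,7)
crop('s0.png','s0b.png',215,195,285,265,8)
E
```

```text
(no output)
```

View pics/t0a.png

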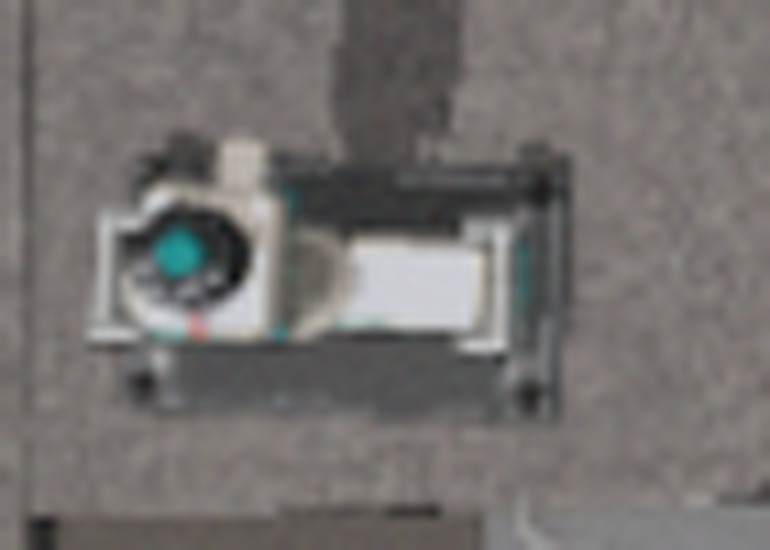

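View pics/t0b.png

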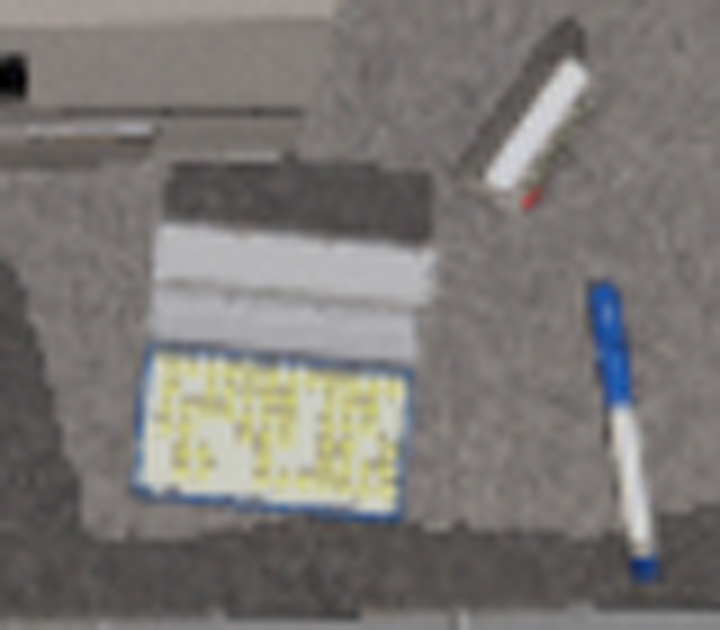

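View pics/s0a.png

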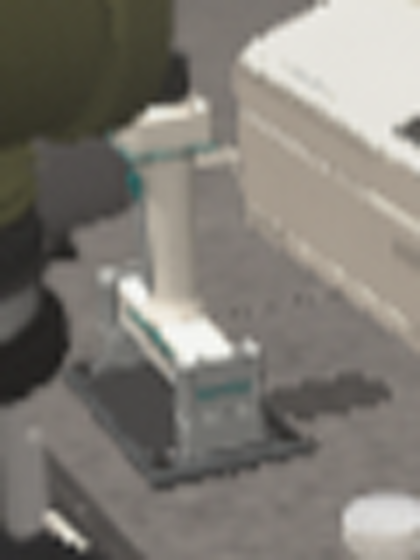

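View pics/s0b.png

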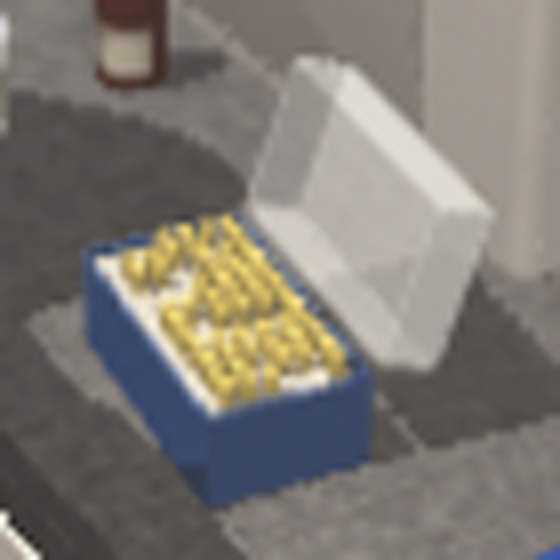

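```bash
python3 - <<'E'
from h import *
np.set_printoptions(precision=4,suppress=True)
def f(p,s,x0,y0,z): return atz('top',(p[0]+.5)/s-.5+x0,(p[1]+.5)/s-.5+y0,z)
print('box');P=[]
for p in [(150,347),(413,370),(401,520),(134,492)]: P.append(f(p,9,240,170,.04)); print(P[-1])
P=np.array(P);print(P.mean(0), [np.linalg.norm(P[i]-P[i-1]) for i in range(4)], np.degrees([np.arctan2(*(P[a]-P[b])[[0,1]][::1]) for a,b in((0,1),(3,2))]))
print('button',f((180,253),11,120,195,.22))
print('stand')
for p in [(570,155),(553,412),(140,408),(150,155)]: print(f(p,11,120,195,.006))
print('pockets')
for p in [(103,210),(90,345),(509,220),(500,350)]: print(f(p,11,120,195,.068))
E
```

```text
box
[ 0.5341 -0.2544  0.04  ]
[ 0.5215 -0.3689  0.04  ]
[ 0.4563 -0.3616  0.04  ]
[ 0.4711 -0.246   0.04  ]
[ 0.4958 -0.3077  0.04  ] [np.float64(0.06360306144351131), np.float64(0.11520616994179876), np.float64(0.0655762011954647), np.float64(0.11661861105300161)] [6.306  7.2842]
button [0.496  0.1663 0.22  ]
stand
[0.5425 0.0853 0.006 ]
[0.4492 0.0915 0.006 ]
[0.454  0.2411 0.006 ]
[0.5459 0.2383 0.006 ]
pockets
[0.5215 0.2366 0.068 ]
[0.4745 0.2406 0.068 ]
[0.5148 0.0945 0.068 ]
[0.4695 0.0977 0.068 ]
```

```bash
python3 - <<'E'
from h import *
np.set_printoptions(precision=4,suppress=True)
o=ctrl.get_obs()
M=R.from_euler('xyz',o['eef_rot']).as_matrix();print(M)
for u,v,z in [(175,187,0),(230,187,0),(285,187,0),(180,183,0.1)]: print(u,v,atz('top',u,v,z))
# analyser tri: top-front-left corner scene (238,86)? 
im=cv2.imread('pics/t0.png')[205:230,125:150]
cv2.imwrite('pics/t0c.png',cv2.resize(im,None,fx=24,fy=24,interpolation=cv2.INTER_NEAREST))
E
```

```text
[[-0.0002  0.3068 -0.9518]
 [ 0.0011 -0.9518 -0.3068]
 [-1.     -0.0011 -0.0001]]
175 187 [0.6306 0.0717 0.    ]
230 187 [ 0.6256 -0.151   0.    ]
285 187 [ 0.6206 -0.3739  0.    ]
180 183 [0.6315 0.034  0.1   ]
```

View pics/t0c.png

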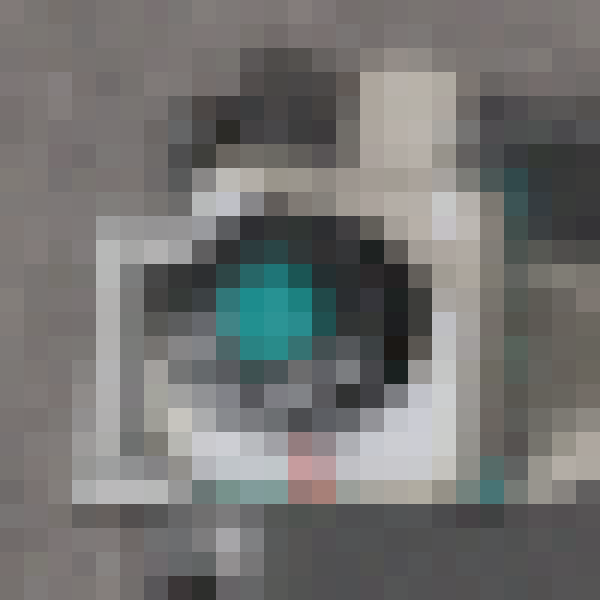

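```bash
cat >> h.py <<'E'
def dialfit(name,fn,c=None,yaw=-np.radians(2.5),z=0.214,half=12):
    im=cv2.imread('pics/'+fn).astype(float)
    if c is None: c=np.array([.496,.1663])
    for d in range(1,7):
        val=.42*(d-1); pts=[]
        for r in (.0115,.0135):
          pts.append([proj(name,[c[0]+r*np.cos(yaw+np.pi+val-.42*(k-1)),c[1]+r*np.sin(yaw+np.pi+val-.42*(k-1)),z]) for k in range(1,7)])
        print(d,[int(cv2.remap(im.mean(2).astype(np.float32),np.float32([[p[0]]]),np.float32([[p[1]]]),cv2.INTER_LINEAR)[0,0]) for p in pts[0]])
E
python3 - <<'E'
from h import *
dialfit('top','t0.png')
c=[.496,.1663]
print(proj('top',[*c,.22]),proj('top',[*c,.214]))
im=cv2.imread('pics/t0.png').mean(2).astype(np.float32)
for r in (.0105,.0125,.0145):
  out=[]
  for a in range(-144,145,12):
    t=np.pi-np.radians(2.5)+np.radians(a); p=proj('top',[c[0]+r*np.cos(t),c[1]+r*np.sin(t),.214]); out.append((a,int(cv2.remap(im,np.float32([[p[0]]]),np.float32([[p[1]]]),cv2.INTER_LINEAR)[0,0])))
  print(r,out)
E
```

```text
1 [124, 86, 95, 117, 74, 56]
2 [105, 124, 86, 95, 117, 74]
3 [116, 105, 124, 86, 95, 117]
4 [68, 116, 105, 124, 86, 95]
5 [51, 68, 116, 105, 124, 86]
6 [43, 51, 68, 116, 105, 124]
[135.9 217.5] [136.4 217.6]
0.0105 [(-144, 58), (-132, 60), (-120, 63), (-108, 72), (-96, 86), (-84, 104), (-72, 110), (-60, 105), (-48, 92), (-36, 83), (-24, 80), (-12, 98), (0, 116), (12, 120), (24, 106), (36, 99), (48, 102), (60, 92), (72, 69), (84, 51), (96, 50), (108, 47), (120, 44), (132, 46), (144, 48)]
0.0125 [(-144, 57), (-132, 53), (-120, 57), (-108, 57), (-96, 71), (-84, 99), (-72, 123), (-60, 115), (-48, 96), (-36, 108), (-24, 94), (-12, 108), (0, 123), (12, 121), (24, 102), (36, 87), (48, 118), (60, 90), (72, 65), (84, 53), (96, 54), (108, 49), (120, 43), (132, 47), (144, 53)]
0.0145 [(-144, 80), (-132, 81), (-120, 74), (-108, 53), (-96, 62), (-84, 95), (-72, 126), (-60, 118), (-48, 119), (-36, 134), (-24, 118), (-12, 113), (0, 109), (12, 94), (24, 93), (36, 65), (48, 79), (60, 74), (72, 51), (84, 41), (96, 40), (108, 41), (120, 40), (132, 44), (144, 60)]
```

```bash
cat >> h.py <<'E'
def frame(x,y,yaw,p,z0=0): 
    c,s=np.cos(yaw),np.sin(yaw); return [x+c*p[0]-s*p[1],y+s*p[0]+c*p[1],z0+p[2]]
def over(name,src,dst,polys,x0,y0,x1,y1,s):
    im=cv2.resize(cv2.imread('pics/'+src)[y0:y1,x0:x1],None,fx=s,fy=s,interpolation=cv2.INTER_CUBIC)
    for P,col in polys:
        q=np.array([(proj(name,p)-[x0,y0]+.5)*s-.5 for p in P]); cv2.polylines(im,[np.int32(np.round(q))],False,col,1)
    cv2.imwrite('pics/'+dst,im)
def rect(x,y,yaw,hx,hy,z): return [frame(x,y,yaw,(a*hx,b*hy,z)) for a,b in((1,1),(-1,1),(-1,-1),(1,-1),(1,1))]
def circ(x,y,r,z): return [[x+r*np.cos(t),y+r*np.sin(t),z] for t in np.linspace(0,6.3,30)]
def standpolys(x,y,yaw):
    return [(rect(x,y,yaw,.046,.08,.0),(0,255,0)),(rect(x,y,yaw,.015,.063,.066),(0,0,255)),(rect(x,y,yaw,.024,.022,.192),(255,0,0)),(circ(x,y,.017,.214),(0,255,255)),(circ(x,y,.007,.22),(255,0,255))]
def boxpolys(x,y,yaw): return [(rect(x,y,yaw,.033,.059,.04),(0,0,255)),(rect(x,y,yaw,.033,.059,0),(0,255,0))]
E
python3 - <<'E'
from h import *
S=(.497,.1655,np.radians(-2.5)); B=(.496,-.308,np.radians(-6.6))
over('top','t0.png','o1.png',standpolys(*S),120,195,190,245,11)
over('scene','s0.png','o2.png',standpolys(*S),155,125,215,205,7)
over('top','t0.png','o3.png',boxpolys(*B),250,200,295,235,16)
over('scene','s0.png','o4.png',boxpolys(*B),215,195,285,265,8)
E
```

```text
(no output)
```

View pics/o1.png

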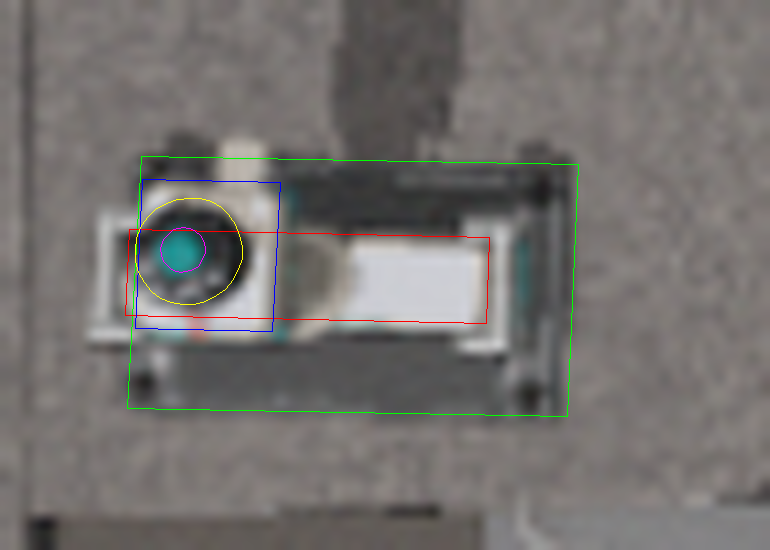

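View pics/o2.png

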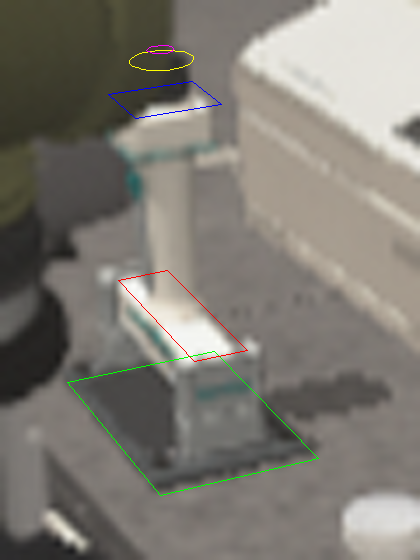

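View pics/o3.png

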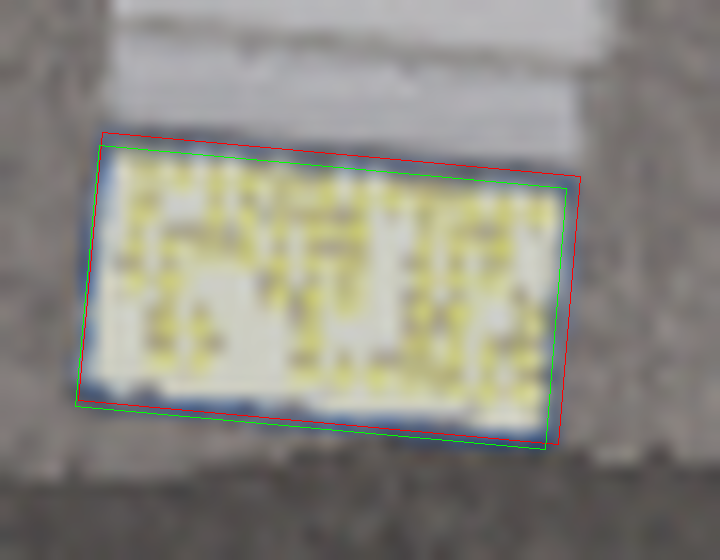

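View pics/o4.png

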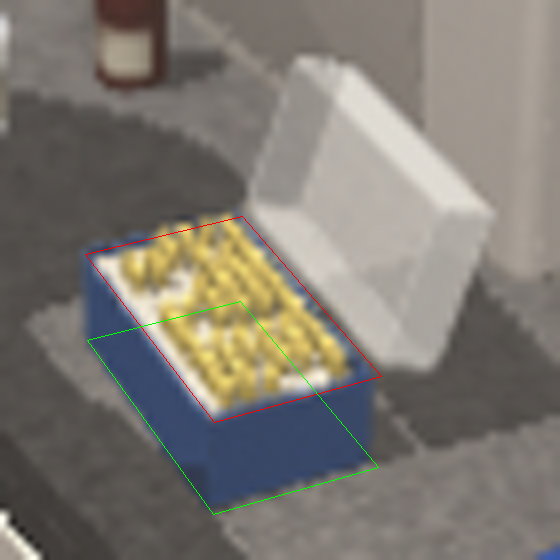

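Emit:
play_rows:
  increments:
    - [[0, -3, 0, 0, 0], [0, -3, 0, 0, 0], [0, -3, 0, 0, 0], [0, -3, 0, 0, 0]]
  newtons: 15

```text
time_s: 0.43
ee_pos: [0.1686, -0.5232, 0.3266]
eef_rot: [-1.621, 1.57, 1.833]
force: [-0.7, -0.6, 0.3]
grip_width: 0.0938
```

Emit:
play_rows:
  increments:
    - [[0, 0, -2.32, -2.175, 0], [0, 0, -2.32, -2.175, 0], [0, 0, -2.32, -2.175, 0], [0, 0, -2.32, -2.175, 0], [0, 0, -2.32, -2.175, 0], [0, 0, -2.32, -2.175, 0], [0, 0, -2.32, -2.175, 0], [0, 0, -2.32, -2.175, 0], [0, 0, -2.32, -2.175, 0], [0, 0, -2.32, -2.175, 0], [0, 0, -2.32, -2.175, 0], [0, 0, -2.32, -2.175, 0]]

```text
time_s: 1.43
ee_pos: [0.3319, -0.1769, 0.3254]
eef_rot: [-0.966, 1.571, 2.487]
force: [-0.2, -0.2, 0.4]
grip_width: 0.0942
```

Emit:
play_rows:
  increments:
    - [[0, 0, -2.32, -2.175, 0], [0, 0, -2.32, -2.175, 0], [0, 0, -2.32, -2.175, 0], [0, 0, -2.32, -2.175, 0], [0, 0, -2.32, -2.175, 0], [0, 0, -2.32, -2.175, 0], [0, 0, -2.32, -2.175, 0], [0, 0, -2.32, -2.175, 0], [0, 0, -2.32, -2.175, 0], [0, 0, -2.32, -2.175, 0], [0, 0, -2.32, -2.175, 0], [0, 0, -2.32, -2.175, 0]]

```text
time_s: 2.43
ee_pos: [0.495, 0.1682, 0.3251]
eef_rot: [-0.033, 1.57, -2.863]
force: [0.2, -0.3, 0.3]
grip_width: 0.0939
```

Emit:
play_rows:
  increments:
    - [[0, 0, 0, 0, 6.3], [0, 0, 0, 0, 6.3], [0, 0, 0, 0, 6.3], [0, 0, 0, 0, 6.3], [0, 0, 0, 0, 6.3], [0, 0, 0, 0, 6.4], [0, 0, 0, 0, 6.5], [0, 0, 0, 0, 0], [0, 0, 0, 0, 0]]

```text
time_s: 3.18
ee_pos: [0.4947, 0.1666, 0.3252]
eef_rot: [0.677, 1.57, -2.924]
force: [-0.5, 0.4, 0.4]
grip_width: 0.0941
```

```bash
cat >> h.py <<'E'
def tool(tx=None,ty=None,tz=None):
    o=ctrl.get_obs(); M=R.from_euler('xyz',o['eef_rot']).as_matrix(); p=np.array(o['ee_pos'])
    np.set_printoptions(precision=4,suppress=True)
    print('t',round(o['time_s'],2),'p',p,'y-ang',np.degrees(np.arctan2(M[1,1],M[0,1])).round(2),'tiltcos',M[2,0].round(5),'F',np.array(o['force']).round(1),'M',np.array(o['moment']).round(3),'w',round(o['grip_width'],4),'q',np.array(o['qpos']).round(2))
    if tx is not None: print('tool cm',(M.T@(np.array([tx,ty,tz])-p)*100).round(2))
E
python3 - <<'E'
from h import *
tool(.495,.167,.325)
snap('scene','s1.png');snap('top','t1.png')
S=(.495,.167,np.radians(-2.5))
over('scene','s1.png','o5.png',standpolys(*S),130,100,230,205,6)
E
```

```text
t 3.18 p [0.4947 0.1666 0.3252] y-ang -116.33 tiltcos -1.0 F [-0.5  0.4  0.4] M [ 0.079  0.059 -0.007] w 0.0941 q [0.25 0.17 1.4  0.   1.57 2.29]
tool cm [ 0.02 -0.05 -0.01]
```

View pics/o5.png

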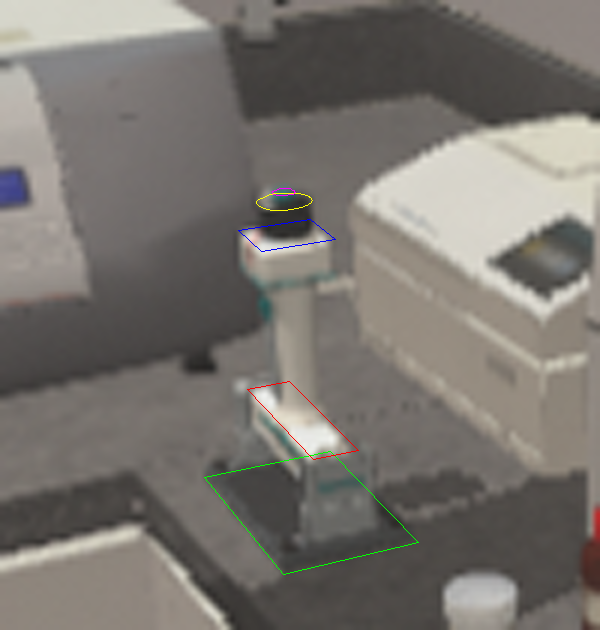

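View pics/t1.png

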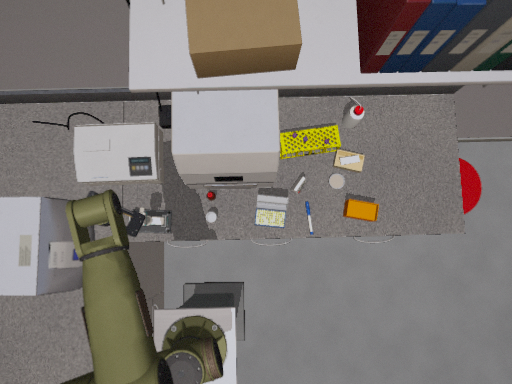

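View pics/s1.png

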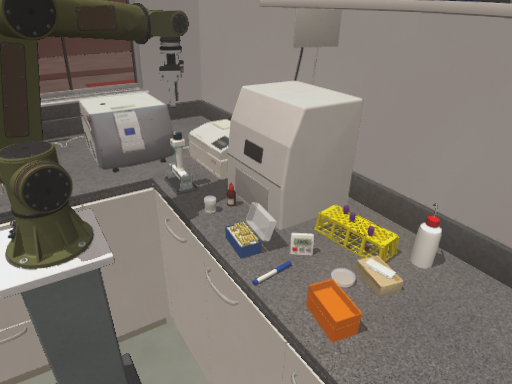

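```bash
python3 - <<'E'
from h import *
print(proj('scene',[.4947,.1666,.3252]),proj('top',[.4947,.1666,.3252]))
a=np.radians(-116.3)
for s in(1,-1): print(proj('scene',[.4947+s*.047*np.cos(a),.1666+s*.047*np.sin(a),.3252]))
E
```

```text
[174.7 103.6] [126.5 216. ]
[173.6 106.8]
[175.7 100.5]
```

Emit:
play_rows:
  increments:
    - [[0, 3, 0, 0, 0], [0, 3, 0, 0, 0], [0, 3, 0, 0, 0], [0, 2, 0, 0, 0], [0, 1, 0, 0, 0], [0, 1, 0, 0, 0], [0, 0, 0, 0, 0], [0, 0, 0, 0, 0]]

```text
time_s: 3.95
ee_pos: [0.4951, 0.1667, 0.1962]
eef_rot: [-2.417, 1.57, 0.262]
force: [-0.6, -0.2, 0.2]
grip_width: 0.0943
```

Emit:
play_rows:
  increments:
    - [[120, 0, 0, 0, 0], [140, 0, 0, 0, 0], [150, 0, 0, 0, 0], [160, 0, 0, 0, 0], [180, 0, 0, 0, 0], [200, 0, 0, 0, 0], [255, 0, 0, 0, 0], [255, 0, 0, 0, 0], [255, 0, 0, 0, 0], [255, 0, 0, 0, 0]]
  newtons: 12

```text
time_s: 4.78
ee_pos: [0.4948, 0.1668, 0.1956]
eef_rot: [-1.823, 1.57, 0.855]
force: [0.3, 2.1, 0.1]
grip_width: 0.0339
```

```bash
python3 - <<'E'
from h import *
tool(); snap('scene','s2.png'); crop('s2.png','s2c.png',130,85,230,205,5)
E
```

```text
t 4.78 p [0.4948 0.1668 0.1956] y-ang -116.53 tiltcos -1.0 F [0.3 2.1 0.1] M [ 0.378 -0.084 -0.003] w 0.0339 q [0.25 0.25 1.61 0.   1.28 2.29]
```

View pics/s2c.png

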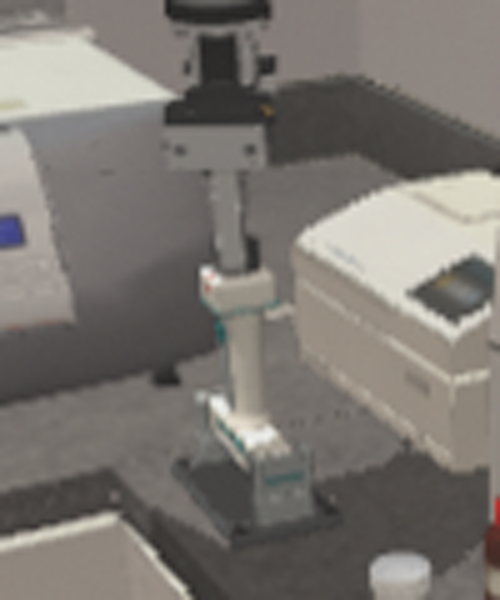

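Gripped on the dial (34 mm width), pipette still upright and seated. Turning CCW.

Emit:
play_rows:
  increments:
    - [[255, 0, 0, 0, -4], [255, 0, 0, 0, -4], [255, 0, 0, 0, -4], [255, 0, 0, 0, -4], [255, 0, 0, 0, -4], [255, 0, 0, 0, -4], [255, 0, 0, 0, -1], [255, 0, 0, 0, 0], [255, 0, 0, 0, 0]]

```text
time_s: 5.58
ee_pos: [0.4947, 0.1666, 0.1954]
eef_rot: [0.2, 1.571, -2.97]
force: [-0.4, 0.9, -0.0]
grip_width: 0.0335
```

```bash
python3 - <<'E'
from h import *
tool()
E
```

```text
t 5.58 p [0.4947 0.1666 0.1954] y-ang -91.65 tiltcos -1.0 F [-0.4  0.9 -0. ] M [ 0.09  -0.034 -0.001] w 0.0335 q [0.25 0.25 1.61 0.   1.28 1.85]
```

Emit:
play_rows:
  increments:
    - [[120, 0, 0, 0, 0], [60, 0, 0, 0, 0], [0, 0, 0, 0, 0], [0, 0, 0, 0, 0], [0, 0, 0, 0, 0], [0, 0, 0, 0, 0]]

```text
time_s: 6.08
ee_pos: [0.4947, 0.1666, 0.1955]
eef_rot: [2.928, 1.571, -0.241]
force: [0.5, 0.5, 0.6]
grip_width: 0.0704
```

Emit:
play_rows:
  increments:
    - [[0, -3, 0, 0, 0], [0, -3, 0, 0, 0], [0, -3, 0, 0, 0], [0, -1, 0, 0, 0], [0, 0, 0, 0, 0]]

```text
time_s: 6.5
ee_pos: [0.4954, 0.1668, 0.2978]
eef_rot: [-2.848, 1.566, 0.266]
force: [-0.3, 0.2, -0.4]
grip_width: 0.0939
```

```bash
python3 - <<'E'
from h import *
tool(); snap('scene','s3.png'); snap('top','t3.png'); crop('s3.png','s3c.png',130,85,230,205,5);crop('t3.png','t3c.png',100,190,190,250,8)
E
```

```text
t 6.5 p [0.4954 0.1668 0.2978] y-ang -91.54 tiltcos -0.99999 F [-0.3  0.2 -0.4] M [ 0.051  0.022 -0.021] w 0.0939 q [0.25 0.18 1.46 0.   1.5  1.85]
```

View pics/s3c.png

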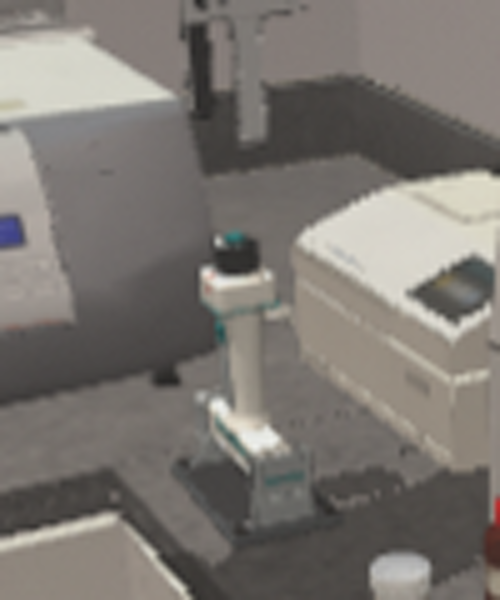

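View pics/t3c.png

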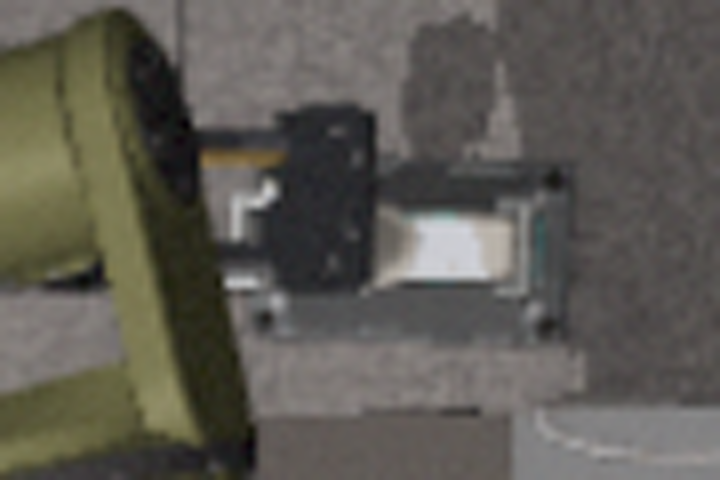

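Emit:
play_rows:
  increments:
    - [[0, 0, 0, 3, 0], [0, 0, 0, 3, 0], [0, 0, 0, 3, 0], [0, 0, 0, 3, 0], [0, 0, 0, 0, 0], [0, 0, 0, 0, 0]]

```text
time_s: 7.1
ee_pos: [0.3739, 0.1698, 0.2945]
eef_rot: [0.404, 1.57, -2.763]
force: [-0.2, 0.4, -0.7]
grip_width: 0.0938
```

```bash
python3 - <<'E'
from h import *
tool(); snap('top','t4.png'); 
crop('t4.png','t4c.png',120,195,190,245,11)
im=cv2.imread('pics/t4.png')[205:230,125:150]
cv2.imwrite('pics/t4d.png',cv2.resize(im,None,fx=24,fy=24,interpolation=cv2.INTER_NEAREST))
for f in('t0.png','t4.png'):
 im=cv2.imread('pics/'+f).mean(2).astype(np.float32)
 for c in([.496,.1663],[.4945,.167]):
  out=[]
  for a in range(-144,145,12):
    v=0
    for r in (.0105,.012,.0135):
     t=np.pi-np.radians(2.5)+np.radians(a); p=proj('top',[c[0]+r*np.cos(t),c[1]+r*np.sin(t),.214]); v+=cv2.remap(im,np.float32([[p[0]]]),np.float32([[p[1]]]),cv2.INTER_LINEAR)[0,0]/3
    out.append((a,int(v)))
  print(f,out)
E
```

```text
t 7.1 p [0.3739 0.1698 0.2945] y-ang -91.49 tiltcos -1.0 F [-0.2  0.4 -0.7] M [-0.01  -0.035 -0.007] w 0.0938 q [ 0.34 -0.08  1.73 -0.    1.49  1.93]
t0.png [(-144, 59), (-132, 58), (-120, 61), (-108, 62), (-96, 74), (-84, 101), (-72, 118), (-60, 112), (-48, 98), (-36, 101), (-24, 93), (-12, 105), (0, 119), (12, 120), (24, 101), (36, 89), (48, 106), (60, 88), (72, 67), (84, 51), (96, 50), (108, 47), (120, 43), (132, 46), (144, 52)]
t0.png [(-144, 56), (-132, 62), (-120, 59), (-108, 67), (-96, 87), (-84, 112), (-72, 125), (-60, 109), (-48, 110), (-36, 120), (-24, 109), (-12, 110), (0, 118), (12, 109), (24, 105), (36, 89), (48, 90), (60, 104), (72, 81), (84, 62), (96, 51), (108, 50), (120, 45), (132, 45), (144, 48)]
t4.png [(-144, 49), (-132, 44), (-120, 46), (-108, 38), (-96, 39), (-84, 43), (-72, 45), (-60, 54), (-48, 69), (-36, 68), (-24, 71), (-12, 65), (0, 64), (12, 85), (24, 77), (36, 72), (48, 56), (60, 44), (72, 49), (84, 42), (96, 34), (108, 31), (120, 31), (132, 30), (144, 33)]
t4.png [(-144, 40), (-132, 45), (-120, 37), (-108, 38), (-96, 41), (-84, 46), (-72, 50), (-60, 68), (-48, 76), (-36, 74), (-24, 81), (-12, 74), (0, 64), (12, 75), (24, 77), (36, 74), (48, 66), (60, 50), (72, 44), (84, 46), (96, 39), (108, 33), (120, 32), (132, 34), (144, 32)]
```

View pics/t4d.png

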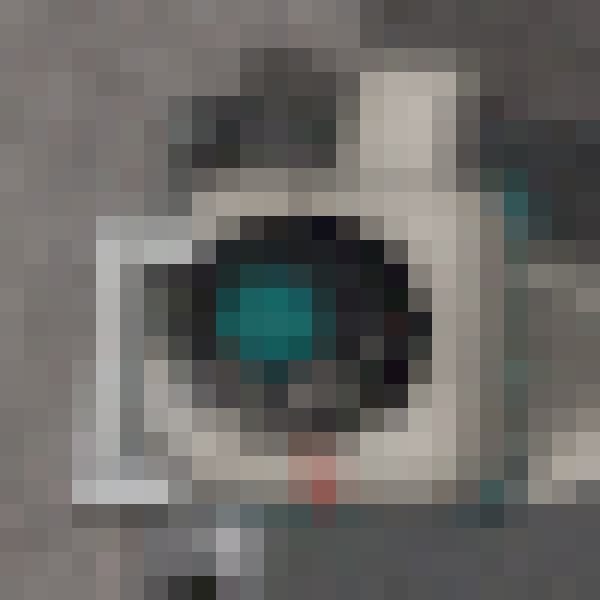

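Emit:
play_rows:
  increments:
    - [[0, -1, 4, 0, 0], [0, -1, 4, 0, 0], [0, -1, 4, 0, 0], [0, 0, 4, 0, 0], [0, 0, 4, 0, 0], [0, 0, 0, 0, 0], [0, 0, 0, 0, 0]]

```text
time_s: 7.73
ee_pos: [0.3698, -0.0321, 0.3245]
eef_rot: [-0.144, 1.569, 2.965]
force: [0.7, 0.3, -0.4]
grip_width: 0.0942
```

```bash
python3 - <<'E'
from h import *
tool(); ims=[snap('top','t5.png') for _ in range(3)]; 
im=cv2.imread('pics/t5.png')[205:230,125:150]
cv2.imwrite('pics/t5d.png',cv2.resize(im,None,fx=24,fy=24,interpolation=cv2.INTER_NEAREST))
for f in('t0.png','t5.png'):
 im=cv2.imread('pics/'+f).mean(2).astype(np.float32)
 for c in([.496,.1663],[.4945,.167]):
  out=[]
  for a in range(-144,145,12):
    v=0
    for r in (.0105,.012,.0135):
     t=np.pi-np.radians(2.5)+np.radians(a); p=proj('top',[c[0]+r*np.cos(t),c[1]+r*np.sin(t),.214]); v+=cv2.remap(im,np.float32([[p[0]]]),np.float32([[p[1]]]),cv2.INTER_LINEAR)[0,0]/3
    out.append((a,int(v)))
  print(f,out)
E
```

```text
t 7.73 p [ 0.3698 -0.0321  0.3245] y-ang -91.83 tiltcos -1.0 F [ 0.7  0.3 -0.4] M [ 0.004 -0.005 -0.002] w 0.0942 q [-0.19 -0.18  1.76 -0.    1.57  1.42]
t0.png [(-144, 59), (-132, 58), (-120, 61), (-108, 62), (-96, 74), (-84, 101), (-72, 118), (-60, 112), (-48, 98), (-36, 101), (-24, 93), (-12, 105), (0, 119), (12, 120), (24, 101), (36, 89), (48, 106), (60, 88), (72, 67), (84, 51), (96, 50), (108, 47), (120, 43), (132, 46), (144, 52)]
t0.png [(-144, 56), (-132, 62), (-120, 59), (-108, 67), (-96, 87), (-84, 112), (-72, 125), (-60, 109), (-48, 110), (-36, 120), (-24, 109), (-12, 110), (0, 118), (12, 109), (24, 105), (36, 89), (48, 90), (60, 104), (72, 81), (84, 62), (96, 51), (108, 50), (120, 45), (132, 45), (144, 48)]
t5.png [(-144, 62), (-132, 56), (-120, 59), (-108, 55), (-96, 57), (-84, 57), (-72, 65), (-60, 77), (-48, 91), (-36, 90), (-24, 93), (-12, 88), (0, 89), (12, 113), (24, 102), (36, 95), (48, 76), (60, 63), (72, 70), (84, 60), (96, 51), (108, 45), (120, 42), (132, 42), (144, 48)]
t5.png [(-144, 52), (-132, 58), (-120, 54), (-108, 57), (-96, 55), (-84, 60), (-72, 70), (-60, 89), (-48, 98), (-36, 98), (-24, 104), (-12, 97), (0, 88), (12, 102), (24, 103), (36, 97), (48, 88), (60, 68), (72, 65), (84, 66), (96, 55), (108, 49), (120, 45), (132, 43), (144, 46)]
```

View pics/t5d.png

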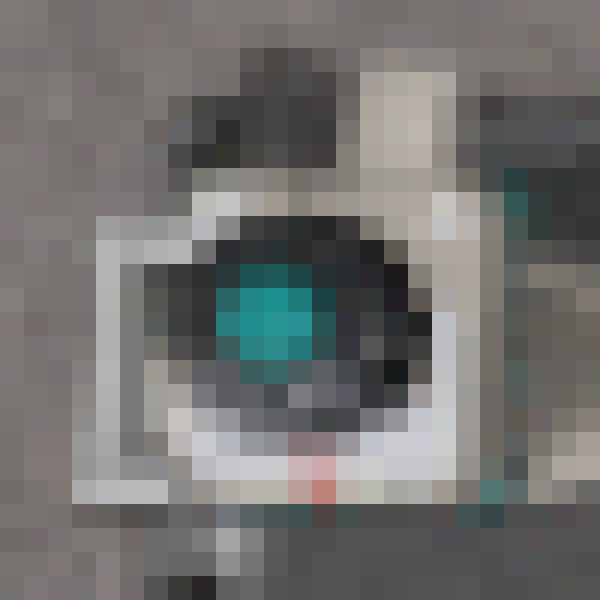

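Emit:
play_rows:
  increments:
    - [[0, 0, -2.9, -1.7, 0], [0, 0, -2.9, -1.7, 0], [0, 0, -2.9, -1.7, 0], [0, 0, -2.9, -1.7, 0], [0, 0, -2.9, -1.7, 0], [0, 0, -2.9, -1.7, 0], [0, 0, -2.9, -1.7, 0.7], [0, 0, 0, 0, 0], [0, 0, 0, 0, 0]]

```text
time_s: 8.63
ee_pos: [0.4936, 0.1722, 0.3242]
eef_rot: [0.308, 1.569, -2.869]
force: [-1.1, 0.5, 0.2]
grip_width: 0.0938
```

```bash
python3 - <<'E'
from h import *
tool(.495,.167,.164)
E
```

```text
t 8.63 p [0.4936 0.1722 0.3242] y-ang -91.98 tiltcos -1.0 F [-1.1  0.5  0.2] M [ 0.02  -0.058 -0.006] w 0.0938 q [ 0.27  0.18  1.4  -0.    1.57  1.87]
tool cm [16.02  0.5  -0.2 ]
```

Emit:
play_rows:
  increments:
    - [[0, 2, 0.5, -0.2, 0.5], [0, 3, 0, 0, 0], [0, 3, 0, 0, 0], [0, 3, 0, 0, 0], [0, 2, 0, 0, 0], [0, 1.5, 0, 0, 0], [0, 1, 0, 0, 0], [0, 0.5, 0, 0, 0], [0, 0, 0, 0, 0], [0, 0, 0, 0, 0]]

```text
time_s: 9.47
ee_pos: [0.4958, 0.1647, 0.1663]
eef_rot: [-2.864, 1.57, 0.23]
force: [1.2, 0.2, -1.5]
grip_width: 0.0938
```

Emit:
play_rows:
  increments:
    - [[80, 0, 0, 0, 0], [100, 0, 0, 0, 0], [110, 0, 0, 0, 0], [120, 0, 0, 0, 0], [130, 0, 0, 0, 0], [140, 0, 0, 0, 0], [150, 0, 0, 0, 0], [255, 0, 0, 0, 0], [255, 0, 0, 0, 0], [255, 0, 0, 0, 0], [255, 0, 0, 0, 0]]
  newtons: 25

```text
time_s: 10.38
ee_pos: [0.4956, 0.1647, 0.1655]
eef_rot: [-1.902, 1.571, 1.192]
force: [-0.6, 2.5, 0.4]
grip_width: 0.0441
```

```bash
python3 - <<'E'
from h import *
tool(.495,.167,.164);snap('scene','s6.png'); crop('s6.png','s6c.png',130,85,230,205,5)
E
```

```text
t 10.38 p [0.4956 0.1647 0.1655] y-ang -92.73 tiltcos -1.0 F [-0.6  2.5  0.4] M [ 0.396  0.03  -0.03 ] w 0.0441 q [0.25 0.28 1.65 0.   1.22 1.87]
tool cm [ 0.15 -0.23  0.07]
```

View pics/s6c.png

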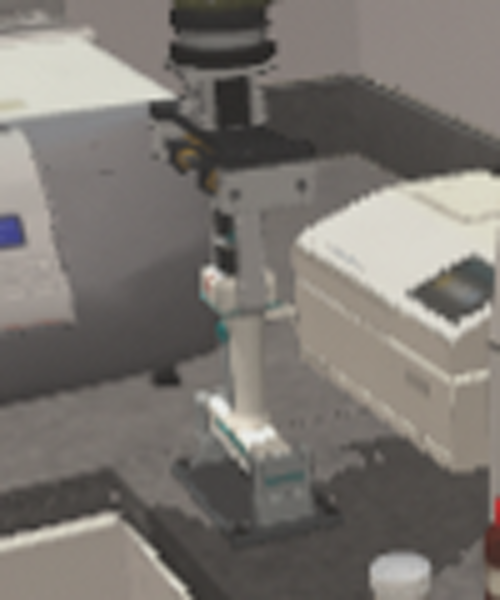

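Emit:
play_rows:
  increments:
    - [[255, 0, -0.2, 0, 0], [255, -0.5, 0, 0, 0], [255, -0.8, 0, 0, 0], [255, -0.8, 0, 0, 0], [255, -1, 0, 0, 0], [255, -1, 0, 0, 0]]

```text
time_s: 10.93
ee_pos: [0.4957, 0.1665, 0.2077]
eef_rot: [-2.763, 1.57, 0.331]
force: [-0.8, -0.2, -3.1]
grip_width: 0.0443
```

```bash
python3 - <<'E'
from h import *
tool()
E
```

```text
t 10.93 p [0.4957 0.1665 0.2077] y-ang -92.74 tiltcos -1.0 F [-0.8 -0.2 -3.1] M [0.007 0.005 0.011] w 0.0443 q [0.25 0.24 1.59 0.   1.31 1.87]
```

Carrying the weight (−2.5 N plus motion), no side load. Lift on.

Emit:
play_rows:
  increments:
    - [[255, -1, 0, 0, 0], [255, -1.5, 0, 0, 0], [255, -2, 0, 0, 0], [255, -2, 0, 0, 0], [255, -1.5, 0, 0, 0], [255, -1, 0, 0, 0], [255, 0, 0, 0, 0], [255, 0, 0, 0, 0], [255, 0, 0, 0, 0], [255, 0, 0, 0, 0]]

```text
time_s: 11.77
ee_pos: [0.4954, 0.1665, 0.2954]
eef_rot: [0.267, 1.569, -2.922]
force: [0.5, 0.3, -2.4]
grip_width: 0.0438
```

```bash
python3 - <<'E'
from h import *
tool(.496,-.3075,.297);snap('scene','s7.png'); crop('s7.png','s7c.png',130,60,230,205,4)
E
```

```text
t 11.77 p [0.4954 0.1665 0.2954] y-ang -92.74 tiltcos -1.0 F [ 0.5  0.3 -2.4] M [ 0.028  0.027 -0.017] w 0.0438 q [0.25 0.19 1.46 0.   1.5  1.87]
tool cm [-0.14 47.34 -2.32]
```

View pics/s7c.png

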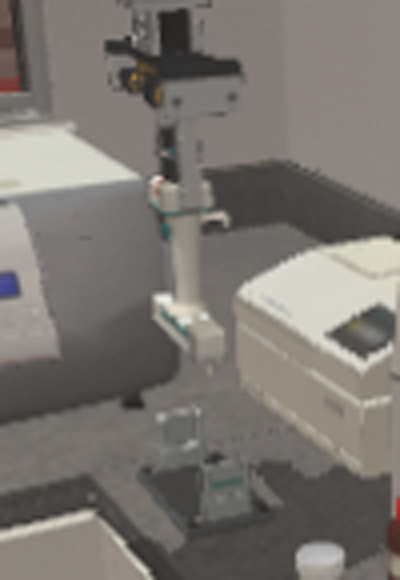

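Emit:
play_rows:
  increments:
    - [[255, 0, 0.7, -0.03, 0], [255, 0, 1.4, -0.07, 0], [255, 0, 2, -0.1, 0], [255, 0, 2, -0.1, 0], [255, 0, 2, -0.1, 0], [255, 0, 2, -0.1, 0], [255, 0, 2, -0.1, 0], [255, 0, 2, -0.1, 0], [255, 0, 2, -0.1, 0], [255, 0, 2, -0.1, 0], [255, 0, 2, -0.1, 0], [255, 0, 2, -0.1, 0]]

```text
time_s: 12.82
ee_pos: [0.4958, -0.0561, 0.2962]
eef_rot: [-0.063, 1.57, 3.031]
force: [0.1, -0.5, -2.2]
grip_width: 0.0442
```

Emit:
play_rows:
  increments:
    - [[255, 0, 2, -0.1, 0], [255, 0, 2, -0.1, 0], [255, 0, 2, -0.1, 0], [255, 0, 2, -0.1, 0], [255, 0, 2, -0.1, 0], [255, 0, 2, -0.1, 0], [255, 0, 2, -0.1, 0], [255, 0, 2, -0.1, 0], [255, 0, 2, -0.1, 0], [255, 0, 2, -0.1, 0], [255, 0, 2, -0.1, 0], [255, 0, 1.4, -0.07, 0]]

```text
time_s: 13.82
ee_pos: [0.4961, -0.2909, 0.296]
eef_rot: [-0.204, 1.57, 2.889]
force: [-0.3, -0.3, -2.7]
grip_width: 0.0441
```

Emit:
play_rows:
  increments:
    - [[255, 0, 1.0, -0.05, 0], [255, 0, 0.6, 0, 0], [255, 0, 0.2, 0, 1], [255, 0, 0, 0, 1], [255, 0, 0, 0, 1], [255, 0, 0, 0, 1], [255, 0, 0, 0, 0], [255, 0, 0, 0, 0]]

```text
time_s: 14.48
ee_pos: [0.4964, -0.3066, 0.2966]
eef_rot: [2.722, 1.571, -0.537]
force: [-0.1, 0.1, -2.6]
grip_width: 0.0441
```

```bash
python3 - <<'E'
from h import *
tool(.496,-.3075,.297);snap('scene','s8.png');snap('top','t8.png'); crop('s8.png','s8c.png',190,110,320,280,4);crop('t8.png','t8c.png',230,180,310,240,9)
E
```

```text
t 14.48 p [ 0.4964 -0.3066  0.2966] y-ang -96.71 tiltcos -1.0 F [-0.1  0.1 -2.6] M [ 0.019  0.019 -0.039] w 0.0441 q [-0.62  0.33  1.28  0.    1.54  1.07]
tool cm [-0.04  0.09  0.03]
```

View pics/s8c.png

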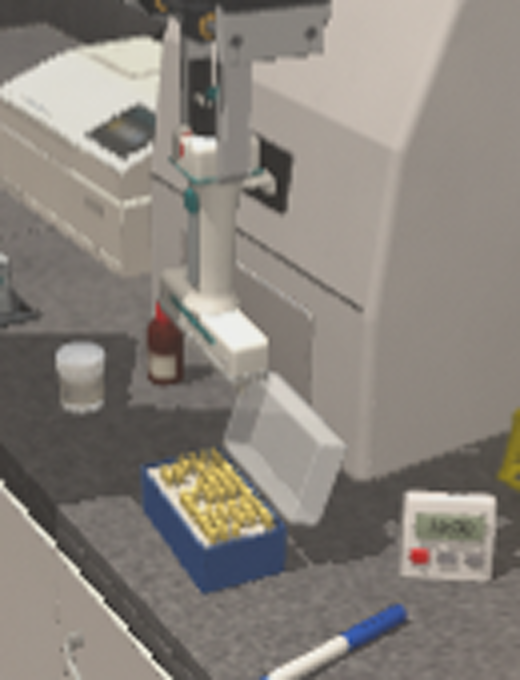

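View pics/t8c.png

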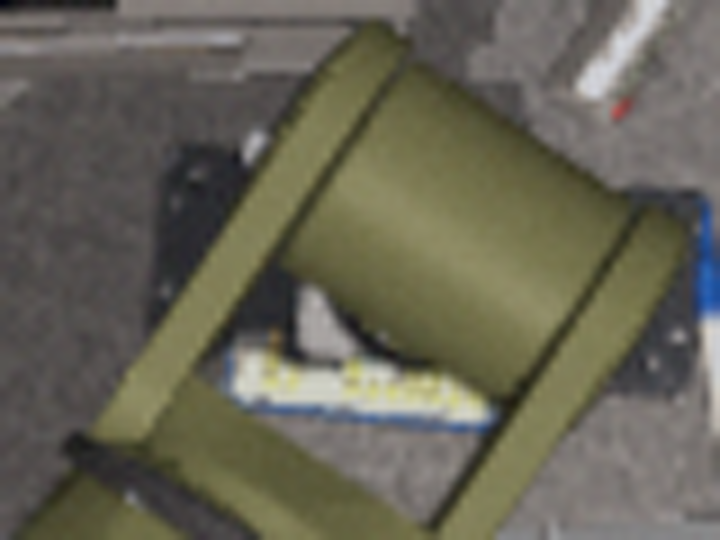

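Emit:
play_rows:
  increments:
    - [[255, 0.5, 0, 0, 0], [255, 1, 0, 0, 0], [255, 1, 0, 0, 0], [255, 1, 0, 0, 0], [255, 1, 0, 0, 0], [255, 0.8, 0, 0, 0], [255, 0.5, 0, 0, 0], [255, 0.3, 0, 0, 0], [255, 0, 0, 0, 0], [255, 0, 0, 0, 0], [255, 0, 0, 0, 0], [255, 0, 0, 0, 0]]

```text
time_s: 15.58
ee_pos: [0.4965, -0.3071, 0.2359]
eef_rot: [2.676, 1.57, -0.583]
force: [0.8, 0.4, -3.0]
grip_width: 0.0441
```

```bash
python3 - <<'E'
from h import *
tool(.496,-.307,.2355);snap('scene','s9.png')
B=(.496,-.307,np.radians(-6.6))
P=(.496,-.307,np.radians(-6.7))
n=.09
over('scene','s9.png','o9.png',[(rect(*P,.015,.063,n+.046),(0,0,255)),(rect(*P,.002,.0495,n),(0,255,0)),(rect(*P,.024,.022,n+.172),(255,0,0)),(rect(*B,.033,.059,.04),(255,255,0))],200,130,300,270,5)
crop('s9.png','s9c.png',200,130,300,270,5)
E
```

```text
t 15.58 p [ 0.4965 -0.3071  0.2359] y-ang -96.74 tiltcos -1.0 F [ 0.8  0.4 -3. ] M [0.058 0.046 0.02 ] w 0.0441 q [-0.62  0.35  1.38  0.    1.41  1.07]
tool cm [ 0.04 -0.01  0.05]
```

View pics/o9.png

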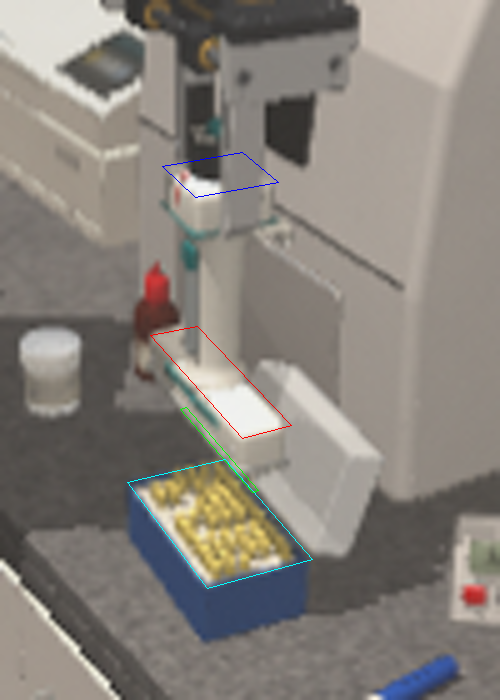

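View pics/s9c.png

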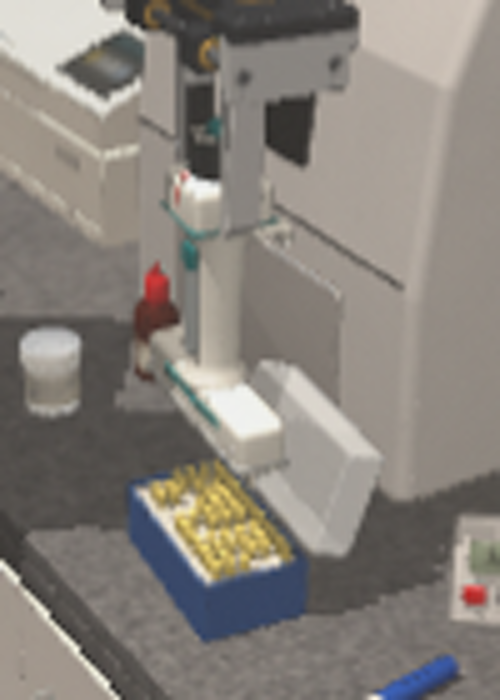

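Emit:
play_rows:
  increments:
    - [[255, 0, 0, 0, 0], [255, 0, 0, 0, 0], [255, 0, 0, 0, 0], [255, 0, 0, 0, 0]]

```text
time_s: 15.97
ee_pos: [0.4963, -0.307, 0.2355]
eef_rot: [2.97, 1.571, -0.29]
force: [-0.7, 0.4, -2.7]
grip_width: 0.0438
```

```bash
python3 - <<'E'
from h import *
tool(); print(ctrl.hand_in())
E
```

```text
t 15.97 p [ 0.4963 -0.307   0.2355] y-ang -96.74 tiltcos -1.0 F [-0.7  0.4 -2.7] M [0.094 0.024 0.009] w 0.0438 q [-0.62  0.36  1.38  0.    1.41  1.07]
the job is handed in; nothing more can be done
None
```

I turned the dial one click from 3 to 4 with the pipette seated. Then I gripped the head across its 44 mm sides, lifted the pipette straight out and carried it over the blue box. I handed the job in at about 16 s; the hand-in gave no verdict.

**Last checks**
- **Grip:** the opening was 44 mm and the wrist carried about 2.7 N, roughly the pipette's weight, so there was no sign of contact.
- **Position:** the tool pointed straight down at (0.496, -0.307), against my box centre of about (0.496, -0.307). It was turned to within about 0.2° of my estimate of the box's angle. From the lift height, the nozzles should be about 40 mm above the tips.
- **Pictures:** before I handed in, the lid was open and no bystander looked moved.

**Less certain**
- **Dial:** the digits were too small to read. I judged the 4 from their pattern on the dial shifting by 24°; their brightness towards the far end of the arc fitted less clearly. I could not see the dial from above after gripping the head.
- **Overlay:** in the final scene picture the white manifold sat about 1 pixel, and the nozzle ends perhaps 2 pixels, from where I predicted. That is about 3 to 6 mm, inside the tolerances.

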